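# Set a thicknessing gate to a 6 mm feeler blade by drag

## Task

Set the scraper of the bench thicknessing gate to 6 mm: take the setting blade with the flat upright grip from the tray, slide it flat along the gate's bed under the raised scraper until its round tip stands about 40 mm out behind, let go of it, and press the crosshead gently down by its brass pad until the scraper just nips the blade and keeps it nipped when you take the hand away. Then draw the blade straight back out against that drag (if it comes loosely, push it in again and press a little more) and lay it flat in the tray compartment it came from. Never squeeze the blade with more than 15 N or touch the crosshead while the blade is not under the scraper, and leave the other blade and the things around undisturbed.

Things in the scene. Friction and masses are not known exactly. Their poses are not given: they have to be found in the camera images.
- gate: Thicknessing gate, fixed to the bench: board 176 x 96 x 12 mm, steel bed on it; wood strips are drawn through under a scraper. Origin at bench height straight below the scraper edge; +x is the direction in which the blade is slid in. Bed flat, 16 mm above the origin, x = -107 to +63 mm. Two posts, 10 mm diameter, at x = 0, y = +-36 mm, tops 86 mm above the bench.
- bed_mouth (a point): Point on the bed's surface on the gate's centre line, 105 mm before the scraper (gate's axes). Here two 5 mm high brass guide rails on the bed begin, 51 mm apart, and narrow within 25 mm to a 39 mm wide channel that runs on to 59 mm behind the scraper.
- crosshead: Crosshead: aluminium bar, 96 mm long across the gate, 22 x 22 mm, origin at its centre; slides up and down on the posts. The re-ground scraper (5 mm thick, 37 mm wide) is clamped below its middle, reaching 11 to 17 mm below the bar; how far is not known. It starts 10 to 20 mm clear of the bed. Stiff, stays where left: 4.5 to 6.5 N moves it down, any more squeezes what lies below.
- pad_top (a point): Centre of the top face of the crosshead's round brass thumb pad (30 mm diameter), 26 mm above the bar's centre, 80 to 84 mm above the bench at the start. Press here, straight down; when the scraper meets the 6 mm blade it is 70 to 76 mm above the bench. The force then rises 5 to 10 N per mm, and a blade nipped with a few N stays nipped when the hand is taken away.
- blade6_grip (a point): 6 mm setting blade: steel tongue 6 mm thick, 30 wide, 145 long, round tip; brass upright grip with flat sides near its rear. Point: centre of the grip, 22 mm above the underside; grip 28 mm long (x), 12 mm wide (y), top 38 mm above the underside. +x points to the tip, 120 mm ahead of this point; the tongue ends 25 mm behind it. 0.11 to 0.18 kg.
- blade6_tip (a point): Foremost point of the 6 mm blade's round tip, half-way up its thickness (3 mm above its underside); same axes as the grip.
- blade9_grip (a point): The 9 mm setting blade, not to be used: the same tongue but 9 mm thick, with a turned round brass knob (20 mm diameter, 34 mm high) instead of the flat grip. The point is the middle of the knob.
- tray: Flat wooden tray fixed to the bench, 168 (x) x 114 (y) mm, origin under its centre; floor 5 mm high, rim and divider 10 mm high. The divider runs along x and makes two compartments 158 x 52 mm, centred at y = +28 and -28 mm. One blade lies in each, tip toward +x; which is where changes.
- sanding_block: Bystander: sanding block, 51 x 92 x 31 mm, loose on the bench.
- thumb_plane: Bystander: small brass finger plane, 25 x 50 x 30 mm, loose on the bench.
- wax_block: Bystander: block of beeswax, 35 x 60 x 22 mm, loose on the bench.

How it is judged:
By the outcome, as a careful person would: the job done as asked, in the order asked, and still so for the second after the job is handed in, with the robot touching nothing.
It also fails if it takes over 72 s, if anything falls off the work surface, if the arm or the gripper's body presses on something with over 40 N, if the wrist force passes 120 N, or if a joint passes its speed limit or range.

## Robot

A 6-joint arm with a two-finger parallel gripper is mounted at the origin on a cart in front of the work surface, level with it; the furniture and walls round the work are solid. World frame = base frame: x ahead of the robot, y to its left, z up, the work surface at z = 0. Lengths are in m, angles in rad, forces in N, time in s.
With the tool pointing down it reaches from about 0.3 to 0.875 m from the base axis. Payload 6.4 kg.
Tool frame: the origin (TCP) lies at the very end of the fingers, on their centre line; the grasp point (between the pads) lies 19 mm behind it; z points along the fingers, y is the line along which they close (so a half turn about z gives the same grasp; the last joint's range is limited). The gripper opens to 85 mm and grips with 20 to 120 N. Pads are 22 mm wide; open, the fingers measure 114 mm over their backs; the gripper's body (76 mm by 85 mm) begins 54 mm behind the grasp point. The pads swing forward as they close: fully open they stand 13 mm farther back than shut.
Start: joints at [1.066, 0.181, 1.607, -0, 1.354, -0.206], TCP at [0.169, 0.55, 0.205] pointing down, gripper open.
Joint ranges: [-2.99, 2.99], [-0.89, 2.07], [0.3, 2.58], [-1.14, 4.28], [0, 2.63], [-3.12, 3.12]. Speed limits (rad/s): [2.57, 2.57, 3.01, 3.14, 3.14, 3.14].

## Interface

Orientations are given as a unit quaternion [w, x, y, z].
In Python, from bench import telemetry, camera, ctrl, spotter gives the robot as it stands.
- The arm moves only by the tool send_rows, never from a script. Its argument "series" is a list of rows, each a list of 3 entries, a list of its own where there are three numbers: the turn, a rotation vector about the world's x, y, z in degrees, then the shift along the world's x, y, z in mm, then the closure, from -1 (fully open) to 1 (shut), so that 0 is half open. In form: [[[rx, ry, rz], [dx, dy, dz], gripper], ...]. A call has 1 to 10 rows; each row is the pose to reach, as a shift and turn from the pose commanded when the call began; what a row does not reach only later rows make up. A row lasts 1/8 s, in which the tool goes at most 62.5 mm and 10.7 degrees, less where a joint would pass 70% of its speed; a pose out of reach is approached as far as the arm can. A call with a gripper value outside its range is refused whole. The fingers move at their own pace and stop on an object; the grip force is fixed at half the most. Time passes only in rows, so rows that repeat a pose let the fingers close. It gives the time, the measured TCP pose, the force, the opening and the grip force at its end, in the units of the state.
- telemetry.get_obs(): the state, without advancing time (a new reading comes with each control period).
- camera(name): name is "side" or "top"; returns a dict with "pixels" (384x512x3 uint8, red, green, blue), "camera_matrix" (3x3 intrinsics, pixels), "dist_coeffs" ([k1, k2, p1, p2, k3] as OpenCV has them; the pictures are not rectified), "xyz" and "orientation" of the camera in the world. Camera axes: x right, y up, looking along -z (the intrinsics and any distortion apply to the point x, -y, -z); pixel columns grow to the right and rows downward; lengths in m; the calibration is good to about 2 mm. A picture is of the moment at which its call begins. There is no depth.
- ctrl.hand_in(): hands the job in; it is judged then, once.
Trained networks look in the newest picture that a camera, given by its name, has taken for a name from the list of things; names that differ only in an ending like _2 or _b are one class to them, and where a whole thing is asked for, a point or a joint stands for the part that bears it (a point fixed in the world has none). Each returns a list of dicts, best first, with "conf" (0 to 1); they miss things now and then, are a little off and sometimes report something else, mostly with a low value. They report only what shows in the picture. A call takes as long as a camera call.
- spotter.boxes_of(thing, camera): "xyz" ([x, y, z] in m, in world coordinates, good to about 4 mm: the middle of the surface that is visible of it).
- spotter.landmark_of(thing, camera): "xyz" ([x, y, z] in m, in world coordinates, good to about 4 mm: a listed point, or the origin of a listed thing).
The state is a dict: "time_s": time; "q": joint angles; "dq": joint speeds; "joint_efforts": joint torques, N m; "eef_pos": TCP position; "eef_rot": TCP orientation; "wrist_force": force on the tool from outside, world axes, zero at the start; "torque": the same for the moment, N m; "opening": opening from 0.0 (shut) to 1.0 (fully open); "grasp_force": force on a finger pad.
Only numpy, scipy, OpenCV 4.12 (cv2) and the standard library are available. Lean on these libraries where they do the work, as an engineer would, in place of code of your own. Each camera call takes 0.05 s, during which the arm holds its last target. There are 200 camera calls.

## Working session

There is one attempt and no reset: what is moved stays moved. The work goes in short steps, Python scripts to look and compute and a tool call to move; the robot and the scene stay as the last step left them, time stands still between calls to the robot, and variables do not carry over. Pictures are saved under pics/ and viewed, at most 10 in all, crops included, and the job is handed in when it is done.

Besides the shell and the picture viewer there is one more tool, called after ">>>" by a JSON object that holds its "op" and its "data". send_rows: Moves the arm, as the interface text tells. Its arguments: {"type":"object","properties":{"series":{"type":"array","items":{"type":"array"}}},"required":["series"]}

```bash
mkdir -p pics
cat > h.py <<'E'
import numpy as np, cv2
from scipy.spatial.transform import Rotation as R
from bench import telemetry, camera, ctrl, spotter
def rot(q): return R.from_quat([q[1],q[2],q[3],q[0]])
def snap(n,f=None):
    c=camera(n)
    if f: cv2.imwrite('pics/'+f,c['pixels'][:,:,::-1])
    return c
def proj(c,P):
    P=np.atleast_2d(P); p=rot(c['orientation']).inv().apply(P-np.array(c['xyz']))*[1,-1,-1]
    return cv2.projectPoints(p,np.zeros(3),np.zeros(3),np.array(c['camera_matrix']),np.array(c['dist_coeffs']))[0][:,0]
def back(c,uv,z):
    n=cv2.undistortPoints(np.array(uv,float).reshape(-1,1,2),np.array(c['camera_matrix']),np.array(c['dist_coeffs']))[:,0]
    d=rot(c['orientation']).apply(np.c_[n[:,0],-n[:,1],-np.ones(len(n))])
    o=np.array(c['xyz']); return o+d*((z-o[2])/d[:,2])[:,None]
E
python3 - <<'E'
from h import *
for n in ['top','side']:
    c=snap(n,n+'0.png'); print(n,np.round(c['xyz'],3))
    for t in ['gate','bed_mouth','crosshead','pad_top','blade6_grip','blade6_tip','blade9_grip','tray','sanding_block','thumb_plane','wax_block']:
        r=spotter.landmark_of(t,n)[:2]
        print(t,[(np.round(a['xyz'],4).tolist(),round(a['conf'],2),np.round(proj(c,a['xyz'])[0]).tolist()) for a in r])
o=telemetry.get_obs(); print({k:np.round(v,3).tolist() for k,v in o.items()})
E
```

```text
top [ 0.169 -0.011  1.341]
gate [([0.5842, -0.1491, -0.0014], 0.71, [260.0, 168.0]), ([0.3885, 0.0532, 0.0016], 0.45, [211.0, 237.0])]
bed_mouth [([0.4824, -0.1476, 0.0184], 0.69, [266.0, 196.0])]
crosshead [([0.5844, -0.1467, 0.0575], 0.51, [260.0, 163.0])]
pad_top [([0.5849, -0.1464, 0.0549], 0.64, [260.0, 163.0]), ([0.5881, -0.1478, 0.0807], 0.54, [260.0, 159.0])]
blade6_grip [([0.4318, -0.3792, 0.0264], 0.73, [340.0, 197.0])]
blade6_tip [([0.5593, -0.38, 0.0101], 0.65, [329.0, 161.0])]
blade9_grip [([0.4299, -0.313, 0.0308], 0.72, [320.0, 201.0]), ([0.3761, 0.1342, 0.0013], 0.67, [186.0, 245.0])]
tray [([0.4789, -0.3514, 0.0018], 0.86, [326.0, 186.0])]
sanding_block [([0.3867, 0.0538, 0.0017], 0.89, [210.0, 237.0])]
thumb_plane []
wax_block [([0.5565, -0.3794, 0.0121], 0.24, [329.0, 162.0])]
side [-0.103 -0.189  1.052]
gate [([0.5808, -0.1472, 0.0011], 0.66, [283.0, 170.0])]
bed_mouth [([0.4786, -0.1499, 0.0162], 0.65, [278.0, 201.0])]
crosshead [([0.5856, -0.1463, 0.0534], 0.79, [284.0, 157.0]), ([0.4285, -0.3183, 0.0288], 0.31, [345.0, 230.0])]
pad_top [([0.5871, -0.1469, 0.085
[... 219 characters left out ...]
, 0.0133], 0.68, [372.0, 193.0])]
blade9_grip [([0.4302, -0.3201, 0.0267], 0.6, [345.0, 230.0])]
tray [([0.4805, -0.3518, 0.0036], 0.66, [358.0, 218.0])]
sanding_block [([0.3821, 0.0518, -0.001], 0.59, [188.0, 224.0])]
thumb_plane [([0.3764, 0.1306, -0.0018], 0.79, [157.0, 220.0])]
wax_block [([0.3641, 0.2173, 0.0012], 0.74, [121.0, 217.0])]
{'time_s': 1.2, 'q': [1.066, 0.181, 1.607, 0.0, 1.354, -0.206], 'dq': [0.003, -0.001, 0.001, 0.001, 0.0, -0.0], 'joint_efforts': [-0.0, -44.484, -35.168, -0.0, 0.001, -0.0], 'eef_pos': [0.169, 0.55, 0.205], 'eef_rot': [-0.0, 0.149, 0.989, 0.0], 'wrist_force': [-0.097, 0.06, -0.637], 'torque': [-0.031, 0.005, -0.003], 'grasp_force': 0.0, 'opening': 1.003}
```

View pics/top0.png

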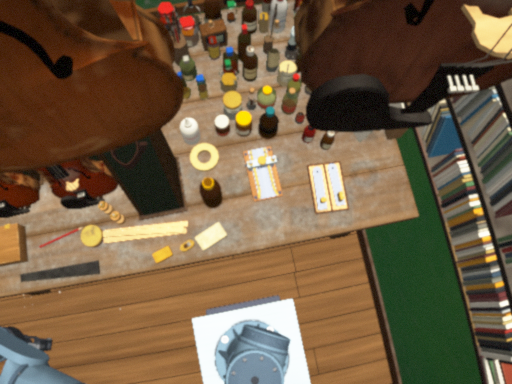

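View pics/side0.png

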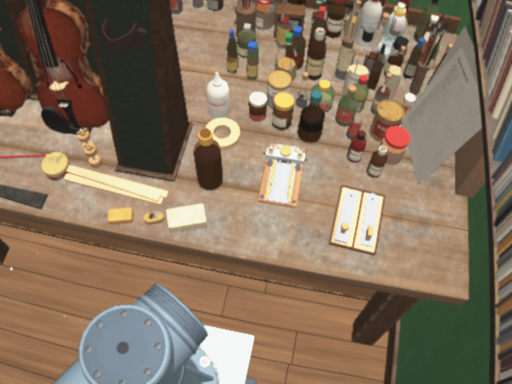

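Run:
```python
from h import *
t=cv2.imread('pics/top0.png');s=cv2.imread('pics/side0.png')
a=cv2.resize(t[138:223,235:355],(720,510)[:2],interpolation=cv2.INTER_CUBIC)
b=cv2.resize(s[135:260,250:390],(672,600),interpolation=cv2.INTER_CUBIC)
cv2.imwrite('pics/a.png',a);cv2.imwrite('pics/b.png',b)
```

```text
(no output)
```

View pics/a.png

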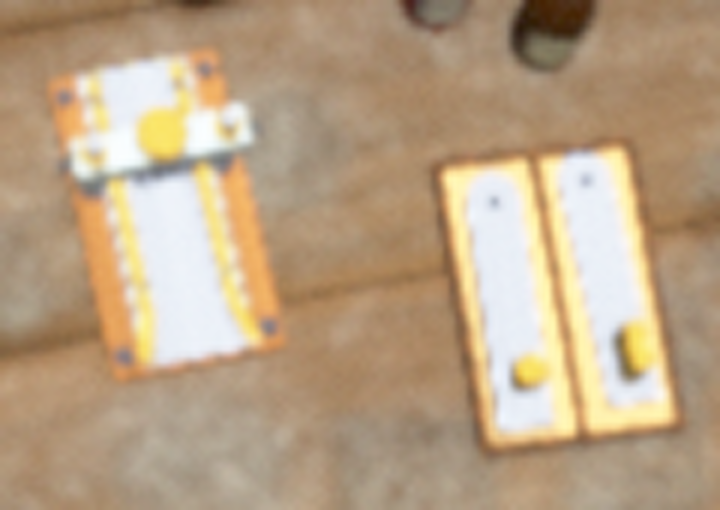

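View pics/b.png

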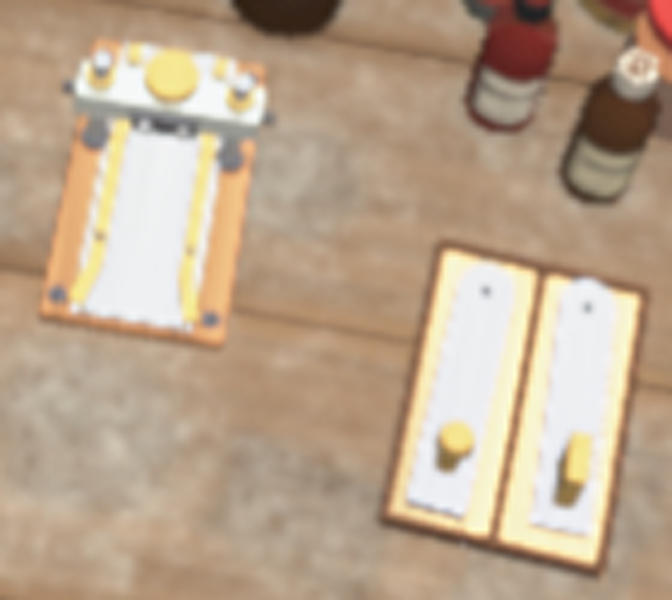

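Run:
```python
from h import *
ct,cs=snap('top'),snap('side')
T=lambda p:np.array(p)/6+[235,138]-.4
S=lambda p:np.array(p)/4.8+[250,135]-.4
f=lambda c,p,z:np.round(back(c,p,z)[:,:2]*1000,1).tolist()
print('tray top',f(ct,T([(438,165),(632,143),(680,428),(488,452)]),.010))
print('tray side',f(cs,S([(440,242),(645,292),(603,572),(385,522)]),.010))
print('board top',f(ct,T([(50,80),(215,50),(283,345),(115,378)]),.012))
print('board side front',f(cs,S([(42,316),(222,345)]),.012))
print('mouth rails inner front', f(ct,T([(155,362),(252,342)]),.02), f(cs,S([(88,300),(188,322)]),.02))
print('rails inner at crosshead', f(ct,T([(122,182),(198,167)]),.02), f(cs,S([(124,130),(204,145)]),.02))
print('grip top',f(ct,T([(640,345)]),.043),f(cs,S([(578,458)]),.043))
print('tip',f(ct,T([(580,150)]),.011),f(cs,S([(588,278)]),.011))
print('tail',f(ct,T([(602,408),(665,400)]),.011),f(cs,S([(535,525),(587,535)]),.011))
print('pad',f(ct,T([(161,133)]),.082),f(cs,S([(172,75)]),.082))
```

```text
tray top [[560.6, -305.4], [552.5, -415.8], [389.4, -400.9], [397.2, -294.4]]
tray side [[561.9, -299.2], [554.2, -409.2], [390.8, -399.3], [396.0, -290.1]]
board top [[650.0, -103.9], [649.8, -197.8], [476.3, -198.2], [476.0, -105.3]]
board side front [[473.7, -103.1], [476.1, -195.9]]
mouth rails inner front [[478.6, -127.5], [479.3, -181.1]] [[483.3, -124.9], [481.2, -176.9]]
rails inner at crosshead [[581.4, -130.5], [581.8, -173.1]] [[589.7, -124.6], [589.2, -167.8]]
grip top [[432.1, -381.4]] [[432.8, -375.6]]
tip [[553.7, -385.6]] [[555.7, -378.4]]
tail [[408.5, -361.1], [406.0, -396.4]] [[408.8, -363.5], [408.5, -389.6]]
pad [[584.5, -150.4]] [[586.4, -146.5]]
```

>>> {"op": "send_rows", "data": {"series": [[[0,0,5],[17,-55,10],-1],[[0,0,14.5],[34,-110,20],-1],[[0,0,14.5],[52,-170,35],0],[[0,0,14.5],[70,-230,45],0],[[0,0,14.5],[88,-290,45],0],[[0,0,14.5],[107,-350,45],0],[[0,0,14.5],[126,-410,45],0],[[0,0,14.5],[145,-465,45],0],[[0,0,14.5],[160,-515,45],0],[[0,0,14.5],[171,-550,45],0]]}}

```text
time_s: 2.55
eef_pos: [0.3406, -0.0028, 0.2506]
eef_rot: [0.001, 0.024, 1.0, -0.0]
wrist_force: [1.1, 0.2, 0.3]
opening: 0.503
grasp_force: 0.0
```

>>> {"op": "send_rows", "data": {"series": [[[0,0,0],[15,-55,0],0],[[0,0,0],[30,-110,0],0],[[0,0,0],[45,-165,0],0],[[0,0,0],[60,-220,-10],0],[[0,0,0],[72,-275,-30],0],[[0,0,0],[83,-320,-60],0],[[0,0,0],[91,-355,-100],0],[[0,0,0],[92,-378,-130],0],[[0,0,0],[92,-378,-150],0],[[0,0,0],[92,-378,-150],0]]}}

```text
time_s: 3.8
eef_pos: [0.4311, -0.3774, 0.0983]
eef_rot: [-0.001, 0.023, 1.0, 0.002]
wrist_force: [-0.5, 0.6, 0.6]
opening: 0.5
grasp_force: 0.0
```

Run:
```python
from h import *
c=snap('top');print([(np.round(a['xyz'],4),a['conf']) for a in spotter.landmark_of('blade6_grip','top')[:2]])
d=snap('side');print([(np.round(a['xyz'],4),a['conf']) for a in spotter.landmark_of('blade6_grip','side')[:2]])
o=telemetry.get_obs();print(o['time_s'],o['eef_pos'],o['eef_rot'],o['opening'],o['wrist_force'])
a=cv2.resize(c['pixels'][130:230,240:360],(480,400),interpolation=2);b=cv2.resize(d['pixels'][170:270,310:390],(320,400),interpolation=2)
cv2.imwrite('pics/c.png',np.hstack([a,b])[:,:,::-1])
```

```text
[]
[(array([ 0.4328, -0.3786,  0.0261]), 0.71)]
4.0 [ 0.43295906 -0.37894834  0.10181544] [ 7.56104630e-04  2.26388408e-02  9.99742970e-01 -9.50877109e-04] 0.49702261477027593 [ 0.31274854 -0.15240115  0.56060069]
```

View pics/c.png

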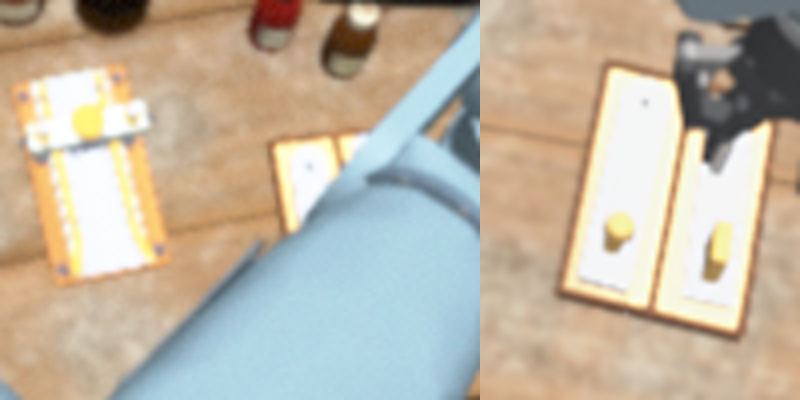

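>>> {"op": "send_rows", "data": {"series": [[[0,0,0],[0,0,-30],0],[[0,0,0],[0,0,-55],0],[[0,0,0],[0,0,-72],0],[[0,0,0],[0,0,-82],0],[[0,0,0],[0,0,-82],0]]}}

```text
time_s: 4.62
eef_pos: [0.4323, -0.3784, 0.0182]
eef_rot: [-0.0, 0.023, 1.0, 0.0]
wrist_force: [0.1, -1.0, 0.3]
opening: 0.502
grasp_force: 0.0
```

>>> {"op": "send_rows", "data": {"series": [[[0,0,0],[0,0,0],1],[[0,0,0],[0,0,0],1],[[0,0,0],[0,0,0],1],[[0,0,0],[0,0,0],1],[[0,0,0],[0,0,0],1]]}}

```text
time_s: 5.25
eef_pos: [0.4323, -0.3785, 0.0184]
eef_rot: [0.0, 0.023, 1.0, -0.0]
wrist_force: [0.7, 0.1, 0.0]
opening: -0.004
grasp_force: 0.0
```

Run:
```python
from h import *
d=snap('side');print([(np.round(a['xyz'],4),a['conf']) for a in spotter.landmark_of('blade6_grip','side')[:2]])
o=telemetry.get_obs();print(o['time_s'],o['eef_pos'],o['opening'],o['grasp_force'],proj(d,o['eef_pos']))
cv2.imwrite('pics/d.png',cv2.resize(d['pixels'][170:270,310:410],(600,600),interpolation=2)[:,:,::-1])
```

```text
[(array([ 0.4344, -0.3779,  0.0251]), 0.79)]
5.35 [ 0.43222376 -0.3784347   0.01826847] -0.0009095905836346188 0.0 [[368.80618116 234.99895252]]
```

View pics/d.png

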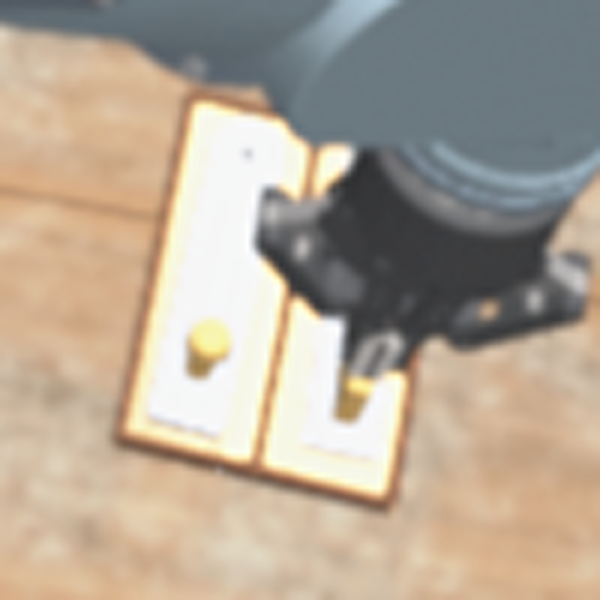

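Run:
```python
from h import *
d=snap('side')
P={'griptop_rear':(.418,-.378,.043),'griptop_front':(.446,-.378,.043),'gripbot_rear':(.418,-.378,.011),'tail':(.407,-.378,.011),'tcp':(.432,-.378,.018),'tcp+25z':(.432,-.378,.043),'tcp+25x':(.457,-.378,.018),'tip L':(.432,-.363,.018),'tip R':(.432,-.393,.018),'knobtop':(.430,-.318,.042),'f60':(.432,-.378,.078)}
for k,v in P.items(): print(k,np.round((proj(d,v)[0]-[310,170])*6,0))
```

```text
griptop_rear [363. 395.]
griptop_front [369. 331.]
gripbot_rear [345. 430.]
tail [342. 455.]
tcp [352. 391.]
tcp+25z [366. 363.]
tcp+25x [357. 335.]
tip L [314. 384.]
tip R [389. 397.]
knobtop [213. 341.]
f60 [387. 323.]
```

>>> {"op": "send_rows", "data": {"series": [[[0,0,0],[0,0,0],0],[[0,0,0],[0,0,0],0],[[0,0,0],[0,0,0],0],[[0,0,0],[0,0,-5],0],[[0,0,0],[0,0,-5],0]]}}

```text
time_s: 6.02
eef_pos: [0.4319, -0.378, 0.0127]
eef_rot: [-0.0, 0.023, 1.0, 0.0]
wrist_force: [-0.2, -0.0, 0.4]
opening: 0.498
grasp_force: 0.0
```

Run:
```python
from h import *
d=snap('side');o=telemetry.get_obs();print(o['time_s'],o['eef_pos'],o['wrist_force'])
cv2.imwrite('pics/e.png',cv2.resize(d['pixels'][190:265,325:400],(600,600),interpolation=2)[:,:,::-1])
```

```text
6.075 [ 0.43203514 -0.37818254  0.01287004] [-0.76010721 -0.36039442 -0.28274845]
```

View pics/e.png

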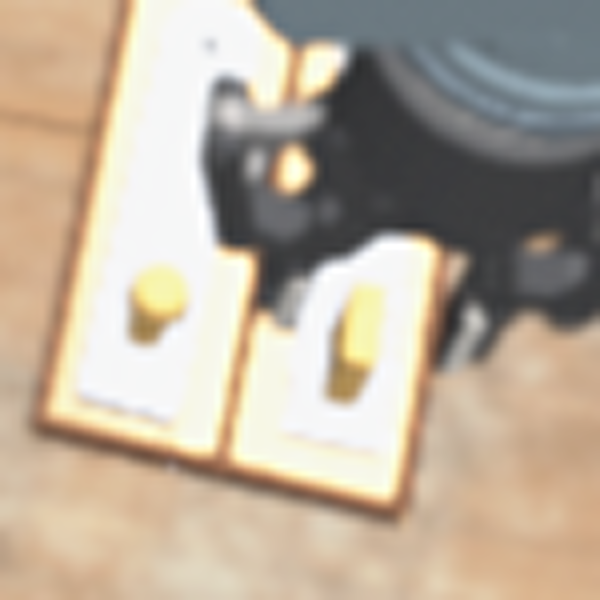

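>>> {"op": "send_rows", "data": {"series": [[[0,0,0],[0,0,-5],0],[[0,0,0],[0,0,-10],0],[[0,0,0],[0,0,-14],0],[[0,0,0],[0,0,-14],0]]}}

```text
time_s: 6.58
eef_pos: [0.432, -0.3781, -0.0013]
eef_rot: [-0.0, 0.023, 1.0, 0.0]
wrist_force: [-0.3, -0.3, 0.5]
opening: 0.502
grasp_force: 0.0
```

Run:
```python
from h import *
d=snap('side');o=telemetry.get_obs();print(o['time_s'],o['eef_pos'],o['wrist_force'],o['q'])
cv2.imwrite('pics/f.png',cv2.resize(d['pixels'][190:265,325:400],(600,600),interpolation=2)[:,:,::-1])
```

```text
6.625 [ 0.43215077 -0.37829886 -0.0009631 ] [-0.76517149  0.2193473  -0.2070841 ] [-9.25610649e-01  4.46916520e-01  1.73335595e+00 -1.93539746e-05
  9.61828590e-01 -2.45071787e+00]
```

View pics/f.png

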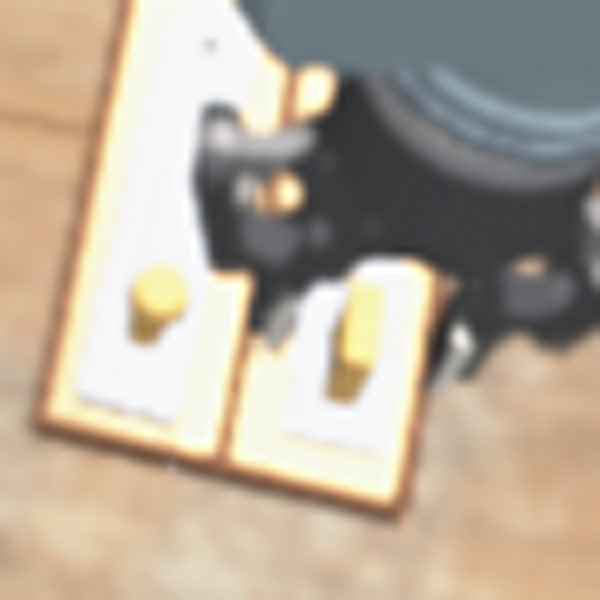

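>>> {"op": "send_rows", "data": {"series": [[[0,0,0],[0,0,-4],0],[[0,0,0],[0,0,-8],0],[[0,0,0],[0,0,-8],0.2],[[0,0,0],[0,0,-8],0.2]]}}

```text
time_s: 7.12
eef_pos: [0.4323, -0.3785, -0.0087]
eef_rot: [-0.0, 0.023, 1.0, 0.0]
wrist_force: [-0.9, -0.7, -0.2]
opening: 0.404
grasp_force: 0.0
```

>>> {"op": "send_rows", "data": {"series": [[[0,0,0],[0,0,0],0.6],[[0,0,0],[0,0,0],0.8],[[0,0,0],[0,0,0],1],[[0,0,0],[0,0,0],1],[[0,0,0],[0,0,0],1]]}}

```text
time_s: 7.75
eef_pos: [0.4324, -0.3787, -0.0084]
eef_rot: [0.0, 0.023, 1.0, -0.0]
wrist_force: [-0.3, -0.6, 3.8]
opening: 0.129
grasp_force: 58.9
```

>>> {"op": "send_rows", "data": {"series": [[[0,0,0],[0,0,3],1],[[0,0,0],[0,0,10],1],[[0,0,0],[0,0,25],1],[[0,0,0],[0,0,45],1],[[0,0,0],[0,0,60],1],[[0,0,0],[0,0,60],1]]}}

```text
time_s: 8.5
eef_pos: [0.4333, -0.3798, 0.0536]
eef_rot: [0.001, 0.023, 1.0, -0.002]
wrist_force: [-0.1, 0.2, -0.9]
opening: 0.128
grasp_force: 58.4
```

Run:
```python
from h import *
for n in ['side','top']:
    c=snap(n)
    for t in ['blade6_grip','blade6_tip']: print(n,t,[(np.round(a['xyz'],4),round(a['conf'],2)) for a in spotter.landmark_of(t,n)[:2]])
o=telemetry.get_obs();print(o['time_s'],o['eef_pos'],o['eef_rot'],o['wrist_force'],o['torque'],o['opening'])
```

```text
side blade6_grip [(array([ 0.4352, -0.379 ,  0.0874]), 0.62)]
side blade6_tip []
top blade6_grip []
top blade6_tip [(array([ 0.556 , -0.3787,  0.0697]), 0.45)]
8.8 [ 0.43182148 -0.37790819  0.05044554] [-5.12550078e-04  2.28566954e-02  9.99738431e-01  6.14988246e-04] [ 0.30247467  1.23385906 -0.78250955] [-0.02310478 -0.01723602 -0.064903  ] 0.12721069790204953
```

>>> {"op": "send_rows", "data": {"series": [[[0,0,1],[-5,25,0],1],[[0,0,2.6],[-15,65,0],1],[[0,0,2.6],[-25,110,0],1],[[0,0,2.6],[-27,155,0],1],[[0,0,2.6],[-27,195,0],1],[[0,0,2.6],[-27,220,-10],1],[[0,0,2.6],[-27,229,-20],1],[[0,0,2.6],[-27,229,-25],1],[[0,0,2.6],[-27,229,-25],1]]}}

```text
time_s: 9.93
eef_pos: [0.4052, -0.1502, 0.0259]
eef_rot: [-0.0, 0.001, 1.0, 0.0]
wrist_force: [0.5, -1.3, -1.1]
opening: 0.127
grasp_force: 58.5
```

Run:
```python
from h import *
ims=[]
for n,(v,u) in [('side',(140,240)),('top',(140,230))]:
    c=snap(n)
    for t in ['blade6_grip','blade6_tip']: print(n,t,[(np.round(a['xyz'],4),round(a['conf'],2)) for a in spotter.landmark_of(t,n)[:2]])
    ims.append(cv2.resize(c['pixels'][v:v+90,u:u+60],(400,600),interpolation=2))
cv2.imwrite('pics/g.png',np.hstack(ims)[:,:,::-1])
o=telemetry.get_obs();print(o['time_s'],o['eef_pos'],o['eef_rot'],o['wrist_force'])
```

```text
side blade6_grip [(array([ 0.4038, -0.1493,  0.0597]), 0.67), (array([ 0.4327, -0.3189,  0.0307]), 0.39)]
side blade6_tip [(array([ 0.4323, -0.3219,  0.0287]), 0.49)]
top blade6_grip [(array([ 0.3632,  0.2137, -0.0006]), 0.33)]
top blade6_tip [(array([0.363 , 0.2154, 0.0006]), 0.16)]
10.225 [ 0.40546285 -0.15004367  0.02653083] [ 2.44497883e-04  5.22515195e-04  9.99999817e-01 -1.83163037e-04] [ 0.2912872   0.17724726 -2.13056273]
```

View pics/g.png

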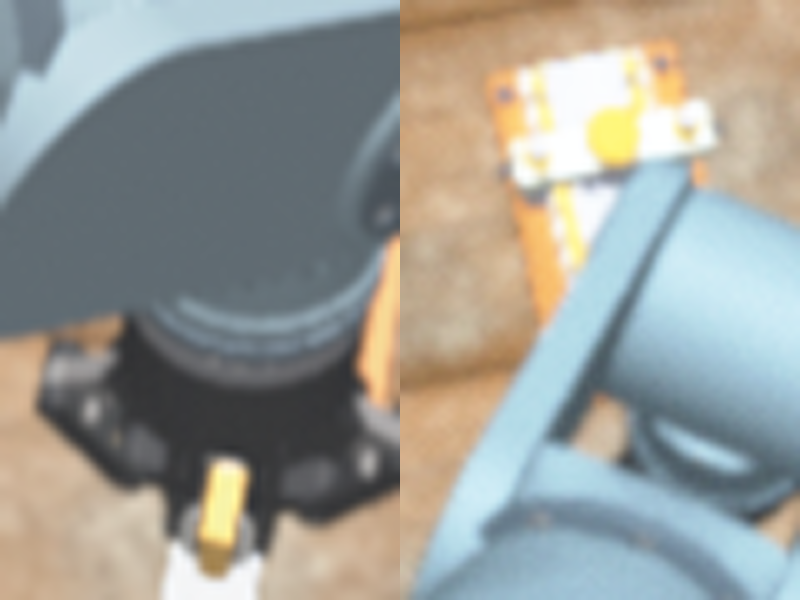

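>>> {"op": "send_rows", "data": {"series": [[[0,0,0],[-15,0,0],1],[[0,0,0],[-32,0,0],1],[[0,0,0],[-32,0,-10],1],[[0,0,0],[-32,0,-18],1],[[0,0,0],[-32,0,-20],1],[[0,0,0],[-32,0,-20],1]]}}

```text
time_s: 10.98
eef_pos: [0.3733, -0.1494, 0.006]
eef_rot: [-0.0, 0.0, 1.0, 0.0]
wrist_force: [0.2, -1.1, -1.8]
opening: 0.128
grasp_force: 58.6
```

>>> {"op": "send_rows", "data": {"series": [[[0,0,0],[5,0,0],1],[[0,0,0],[12,0,0],1],[[0,0,0],[19,0,0],1],[[0,0,0],[26,0,0],1],[[0,0,0],[26,0,0],1]]}}

```text
time_s: 11.6
eef_pos: [0.3999, -0.1496, 0.0064]
eef_rot: [0.0, -0.0, 1.0, -0.0]
wrist_force: [0.7, -0.0, -1.0]
opening: 0.128
grasp_force: 58.6
```

>>> {"op": "send_rows", "data": {"series": [[[0,0,0],[7,0,0],1],[[0,0,0],[15,0,0],1],[[0,0,0],[24,0,0],1],[[0,0,0],[33,0,0],1],[[0,0,0],[40,0,0],1],[[0,0,0],[40,0,0],1]]}}

```text
time_s: 12.35
eef_pos: [0.4398, -0.1495, 0.0063]
eef_rot: [0.0, -0.0, 1.0, -0.0]
wrist_force: [0.6, 0.2, -2.0]
opening: 0.125
grasp_force: 58.6
```

>>> {"op": "send_rows", "data": {"series": [[[0,0,0],[0,0,-0.5],1],[[0,0,0],[0,0,-1],1],[[0,0,0],[0,0,-1.5],1],[[0,0,0],[0,0,-1.5],1]]}}

```text
time_s: 12.85
eef_pos: [0.4391, -0.1495, 0.0047]
eef_rot: [-0.0, 0.0, 1.0, 0.0]
wrist_force: [-1.3, 0.4, -1.6]
opening: 0.128
grasp_force: 58.6
```

Run:
```python
from h import *
for n in ['side','top']:
    c=snap(n)
    for t in ['blade6_grip','blade6_tip']: print(n,t,[(np.round(a['xyz'],4),round(a['conf'],2)) for a in spotter.landmark_of(t,n)[:2]])
    o=telemetry.get_obs();print(o['time_s'],o['eef_pos'],o['wrist_force'],o['torque'])
```

```text
side blade6_grip [(array([ 0.4423, -0.1507,  0.0394]), 0.75)]
side blade6_tip []
13.0 [ 0.43923318 -0.14948233  0.0048156 ] [-0.48788176 -0.89492355 -1.18308365] [ 0.02649397  0.02261235 -0.02069486]
top blade6_grip []
top blade6_tip []
13.15 [ 0.4392684  -0.14949129  0.00481479] [ 0.3547517  -0.56497906 -0.6299256 ] [ 0.01697994  0.03545736 -0.03203709]
```

Keep lowering gently until the bed is felt.

>>> {"op": "send_rows", "data": {"series": [[[0,0,0],[0,0,-0.5],1],[[0,0,0],[0,0,-1],1],[[0,0,0],[0,0,-1],1]]}}

```text
time_s: 13.52
eef_pos: [0.4392, -0.1494, 0.0037]
eef_rot: [-0.0, 0.0, 1.0, 0.0]
wrist_force: [0.6, 0.0, -1.3]
opening: 0.13
grasp_force: 58.6
```

>>> {"op": "send_rows", "data": {"series": [[[0,0,0],[0,0,-0.5],1],[[0,0,0],[0,0,-1],1],[[0,0,0],[0,0,-1],1]]}}

```text
time_s: 13.9
eef_pos: [0.4392, -0.1494, 0.0027]
eef_rot: [-0.0, 0.0, 1.0, 0.0]
wrist_force: [-0.4, -0.4, -1.0]
opening: 0.132
grasp_force: 58.6
```

>>> {"op": "send_rows", "data": {"series": [[[0,0,0],[0,0,-0.5],1],[[0,0,0],[0,0,-1],1],[[0,0,0],[0,0,-1],1]]}}

```text
time_s: 14.28
eef_pos: [0.4392, -0.1495, 0.0024]
eef_rot: [-0.0, 0.0, 1.0, -0.0]
wrist_force: [-4.5, 1.4, 7.5]
opening: 0.126
grasp_force: 60.0
```

>>> {"op": "send_rows", "data": {"series": [[[0,0,0],[0,0,-0.5],1],[[0,0,0],[0,0,-1],1],[[0,0,0],[0,0,-1],1]]}}

```text
time_s: 14.65
eef_pos: [0.4391, -0.1496, 0.0022]
eef_rot: [-0.0, -0.0, 1.0, -0.0]
wrist_force: [-9.1, 2.4, 18.9]
opening: 0.126
grasp_force: 61.5
```

>>> {"op": "send_rows", "data": {"series": [[[0,0,0],[0,0,1.8],1],[[0,0,0],[6,0,1.8],1],[[0,0,0],[13,0,1.8],1],[[0,0,0],[20,0,1.8],1],[[0,0,0],[25,0,1.8],1],[[0,0,0],[25,0,1.8],1]]}}

```text
time_s: 15.4
eef_pos: [0.465, -0.1496, 0.0026]
eef_rot: [0.0, 0.0, 1.0, -0.0]
wrist_force: [1.4, 0.4, 0.1]
opening: 0.128
grasp_force: 58.7
```

>>> {"op": "send_rows", "data": {"series": [[[0,0,0],[7,0,0],1],[[0,0,0],[15,0,0],1],[[0,0,0],[23,0,0],1],[[0,0,0],[31,0,0],1],[[0,0,0],[39,0,0],1],[[0,0,0],[39,0,0],1]]}}

```text
time_s: 16.15
eef_pos: [0.5043, -0.1496, 0.0026]
eef_rot: [0.001, 0.0, 1.0, -0.0]
wrist_force: [0.3, 0.8, 0.2]
opening: 0.131
grasp_force: 58.8
```

Run:
```python
from h import *
for n in ['side','top']:
    c=snap(n)
    for t in ['blade6_grip','blade6_tip','pad_top','gate']: print(n,t,[(np.round(a['xyz'],4),round(a['conf'],2)) for a in spotter.landmark_of(t,n)[:2]])
o=telemetry.get_obs();print(o['time_s'],o['eef_pos'],o['wrist_force'],o['torque'])
```

```text
side blade6_grip [(array([ 0.5059, -0.1493,  0.038 ]), 0.72)]
side blade6_tip []
side pad_top []
side gate []
top blade6_grip []
top blade6_tip []
top pad_top []
top gate []
16.65 [ 0.50313766 -0.14944554  0.00257891] [ 1.07131542 -1.09289979  0.20952802] [ 0.01318375 -0.15916692  0.01708149]
```

>>> {"op": "send_rows", "data": {"series": [[[0,0,0],[0,0,0],0.3],[[0,0,0],[0,0,0],0.3],[[0,0,0],[0,0,0],0.3],[[0,0,0],[0,0,15],0.3],[[0,0,0],[0,0,50],0.3],[[0,0,0],[0,0,100],0.3],[[0,0,0],[-30,40,140],1],[[0,0,0],[-70,95,150],1],[[0,0,0],[-110,150,150],1],[[0,0,0],[-130,180,150],1]]}}

```text
time_s: 17.9
eef_pos: [0.372, 0.032, 0.1536]
eef_rot: [0.001, 0.0, 1.0, -0.0]
wrist_force: [1.2, 0.4, 0.9]
opening: -0.0
grasp_force: 0.0
```

Run:
```python
from h import *
for n in ['side','top']:
    c=snap(n)
    for t in ['blade6_grip','blade6_tip','pad_top','crosshead','gate']: print(n,t,[(np.round(a['xyz'],4),round(a['conf'],2)) for a in spotter.landmark_of(t,n)[:2]])
    cv2.imwrite('pics/h_%s.png'%n,c['pixels'][:,:,::-1])
o=telemetry.get_obs();print(o['time_s'],o['eef_pos'],o['wrist_force'],o['torque'])
t=cv2.imread('pics/h_top.png');s=cv2.imread('pics/h_side.png')
cv2.imwrite('pics/h.png',np.hstack([cv2.resize(t[135:210,235:285],(400,600),interpolation=2),cv2.resize(s[135:210,255:305],(400,600),interpolation=2)]))
```

```text
side blade6_grip [(array([ 0.5042, -0.1496,  0.0395]), 0.68)]
side blade6_tip [(array([ 0.6218, -0.1444,  0.022 ]), 0.56)]
side pad_top [(array([ 0.5873, -0.1466,  0.0836]), 0.94)]
side crosshead []
side gate [(array([ 5.809e-01, -1.492e-01, -2.000e-04]), 0.68)]
top blade6_grip [(array([ 0.5016, -0.1504,  0.0367]), 0.71), (array([ 0.5861, -0.1471,  0.055 ]), 0.51)]
top blade6_tip []
top pad_top [(array([ 0.5898, -0.1474,  0.0826]), 0.73)]
top crosshead [(array([ 0.5865, -0.1454,  0.0533]), 0.77)]
top gate [(array([ 5.843e-01, -1.512e-01,  2.000e-04]), 0.87)]
18.5 [0.37345525 0.03002142 0.15245032] [-0.45355382 -0.33055085  0.05207565] [-0.02540458  0.03607813  0.00150128]
```

View pics/h.png

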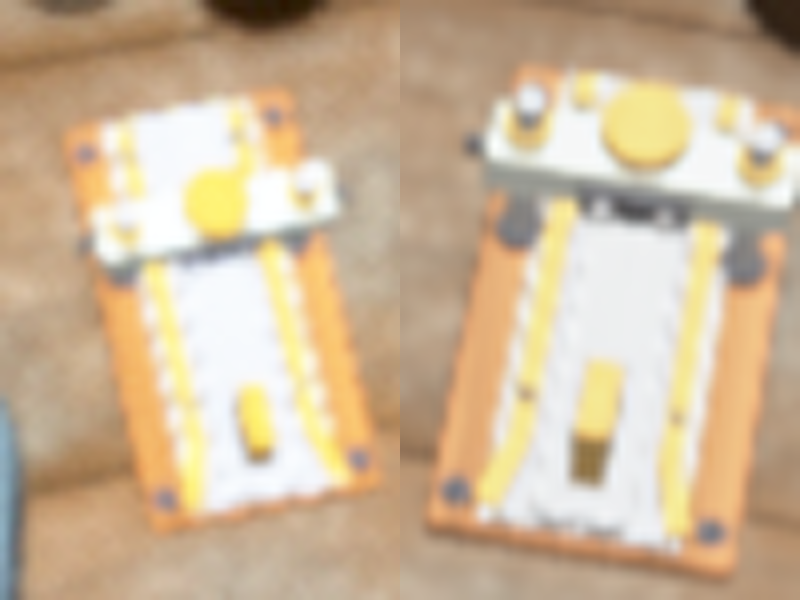

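>>> {"op": "send_rows", "data": {"series": [[[0,0,0],[0,-50,0],1],[[0,0,0],[0,-100,0],1],[[0,0,0],[10,-150,0],1],[[0,0,0],[50,-178,0],1],[[0,0,0],[105,-178,0],1],[[0,0,0],[160,-178,0],1],[[0,0,0],[205,-178,-20],1],[[0,0,0],[213,-178,-50],1],[[0,0,0],[213,-178,-80],1],[[0,0,0],[213,-178,-80],1]]}}

```text
time_s: 19.75
eef_pos: [0.5839, -0.1466, 0.0692]
eef_rot: [-0.003, 0.0, 1.0, 0.001]
wrist_force: [-0.2, 0.5, 0.9]
opening: 0.002
grasp_force: 0.0
```

>>> {"op": "send_rows", "data": {"series": [[[0,0,0],[0,0,-2],1],[[0,0,0],[0,0,-4],1],[[0,0,0],[0,0,-6],1],[[0,0,0],[0,0,-8],1],[[0,0,0],[0,0,-8],1]]}}

```text
time_s: 20.38
eef_pos: [0.5862, -0.1474, 0.0646]
eef_rot: [-0.0, 0.0, 1.0, 0.0]
wrist_force: [0.0, 0.2, 0.6]
opening: 0.003
grasp_force: 0.0
```

>>> {"op": "send_rows", "data": {"series": [[[0,0,0],[0,0,-1],1],[[0,0,0],[0,0,-2],1],[[0,0,0],[0,0,-3],1],[[0,0,0],[0,0,-3],1]]}}

```text
time_s: 20.88
eef_pos: [0.5862, -0.1474, 0.0614]
eef_rot: [-0.0, 0.0, 1.0, 0.0]
wrist_force: [-0.5, 0.4, 0.2]
opening: 0.001
grasp_force: 0.0
```

>>> {"op": "send_rows", "data": {"series": [[[0,0,0],[0,0,-1],1],[[0,0,0],[0,0,-2],1],[[0,0,0],[0,0,-3],1],[[0,0,0],[0,0,-3],1]]}}

```text
time_s: 21.38
eef_pos: [0.5861, -0.1474, 0.0584]
eef_rot: [-0.0, 0.0, 1.0, 0.0]
wrist_force: [-0.1, 0.2, -0.2]
opening: -0.003
grasp_force: 0.0
```

>>> {"op": "send_rows", "data": {"series": [[[0,0,0],[0,0,-1],1],[[0,0,0],[0,0,-2],1],[[0,0,0],[0,0,-2],1]]}}

```text
time_s: 21.75
eef_pos: [0.5864, -0.1475, 0.0571]
eef_rot: [0.0, 0.0, 1.0, -0.0]
wrist_force: [-2.1, 0.2, 4.5]
opening: 0.005
grasp_force: 2.4
```

>>> {"op": "send_rows", "data": {"series": [[[0,0,0],[0,0,-1],1],[[0,0,0],[0,0,-2],1],[[0,0,0],[0,0,-2.5],1],[[0,0,0],[0,0,-2.5],1]]}}

```text
time_s: 22.25
eef_pos: [0.5864, -0.1475, 0.0546]
eef_rot: [0.0, 0.0, 1.0, -0.0]
wrist_force: [-2.0, 0.4, 4.0]
opening: -0.002
grasp_force: 2.5
```

>>> {"op": "send_rows", "data": {"series": [[[0,0,0],[0,0,-0.6],1],[[0,0,0],[0,0,-1.2],1],[[0,0,0],[0,0,-1.2],1]]}}

```text
time_s: 22.62
eef_pos: [0.5864, -0.1475, 0.0534]
eef_rot: [0.0, 0.0, 1.0, -0.0]
wrist_force: [-2.2, 0.6, 5.1]
opening: -0.0
grasp_force: 2.6
```

>>> {"op": "send_rows", "data": {"series": [[[0,0,0],[0,0,-0.5],1],[[0,0,0],[0,0,-1],1],[[0,0,0],[0,0,-1],1]]}}

```text
time_s: 23.0
eef_pos: [0.5864, -0.1475, 0.0524]
eef_rot: [0.0, 0.0, 1.0, -0.0]
wrist_force: [-2.0, 0.9, 5.2]
opening: -0.002
grasp_force: 2.6
```

>>> {"op": "send_rows", "data": {"series": [[[0,0,0],[0,0,-0.5],1],[[0,0,0],[0,0,-1],1],[[0,0,0],[0,0,-1],1]]}}

```text
time_s: 23.38
eef_pos: [0.5864, -0.1475, 0.0514]
eef_rot: [0.0, 0.0, 1.0, -0.0]
wrist_force: [-1.7, 0.8, 5.1]
opening: 0.002
grasp_force: 2.6
```

>>> {"op": "send_rows", "data": {"series": [[[0,0,0],[0,0,-0.4],1],[[0,0,0],[0,0,-0.8],1],[[0,0,0],[0,0,-0.8],1]]}}

```text
time_s: 23.75
eef_pos: [0.5864, -0.1475, 0.0506]
eef_rot: [0.0, 0.0, 1.0, -0.0]
wrist_force: [-1.7, 1.6, 5.7]
opening: 0.002
grasp_force: 2.7
```

>>> {"op": "send_rows", "data": {"series": [[[0,0,0],[0,0,-0.4],1],[[0,0,0],[0,0,-0.8],1],[[0,0,0],[0,0,-0.8],1]]}}

```text
time_s: 24.12
eef_pos: [0.5864, -0.1476, 0.0498]
eef_rot: [0.0, 0.0, 1.0, -0.0]
wrist_force: [-2.2, 0.1, 4.9]
opening: 0.001
grasp_force: 2.7
```

>>> {"op": "send_rows", "data": {"series": [[[0,0,0],[0,0,-0.4],1],[[0,0,0],[0,0,-0.8],1],[[0,0,0],[0,0,-0.8],1]]}}

```text
time_s: 24.5
eef_pos: [0.5864, -0.1475, 0.049]
eef_rot: [0.0, 0.0, 1.0, -0.0]
wrist_force: [-2.9, 1.2, 5.8]
opening: 0.001
grasp_force: 2.7
```

>>> {"op": "send_rows", "data": {"series": [[[0,0,0],[0,0,-0.4],1],[[0,0,0],[0,0,-0.8],1],[[0,0,0],[0,0,-0.8],1]]}}

```text
time_s: 24.88
eef_pos: [0.5864, -0.1475, 0.0482]
eef_rot: [0.0, 0.0, 1.0, -0.0]
wrist_force: [-2.1, 1.3, 5.1]
opening: 0.002
grasp_force: 2.7
```

>>> {"op": "send_rows", "data": {"series": [[[0,0,0],[0,0,-0.4],1],[[0,0,0],[0,0,-0.8],1],[[0,0,0],[0,0,-0.8],1]]}}

```text
time_s: 25.25
eef_pos: [0.5864, -0.1475, 0.0474]
eef_rot: [0.0, 0.0, 1.0, -0.0]
wrist_force: [-0.7, 0.5, 5.0]
opening: -0.005
grasp_force: 2.7
```

>>> {"op": "send_rows", "data": {"series": [[[0,0,0],[0,0,-0.4],1],[[0,0,0],[0,0,-0.8],1],[[0,0,0],[0,0,-0.8],1]]}}

```text
time_s: 25.62
eef_pos: [0.5864, -0.1475, 0.0466]
eef_rot: [0.0, 0.0, 1.0, -0.0]
wrist_force: [-1.7, 0.9, 4.8]
opening: 0.0
grasp_force: 2.7
```

>>> {"op": "send_rows", "data": {"series": [[[0,0,0],[0,0,-0.4],1],[[0,0,0],[0,0,-0.7],1],[[0,0,0],[0,0,-0.7],1]]}}

```text
time_s: 26.0
eef_pos: [0.5864, -0.1475, 0.0465]
eef_rot: [0.0, 0.0, 1.0, -0.0]
wrist_force: [-4.2, 1.9, 10.3]
opening: -0.002
grasp_force: 4.6
```

>>> {"op": "send_rows", "data": {"series": [[[0,0,0],[0,0,0],1],[[0,0,0],[0,0,1],1],[[0,0,0],[0,0,4],1],[[0,0,0],[0,0,20],1],[[0,0,0],[0,0,60],1],[[0,0,0],[-30,0,80],0.3],[[0,0,0],[-70,-1.5,80],0.3],[[0,0,0],[-83,-1.5,80],0.3],[[0,0,0],[-83,-1.5,80],0.3]]}}

```text
time_s: 27.12
eef_pos: [0.5034, -0.1492, 0.1261]
eef_rot: [0.001, 0.001, 1.0, -0.0]
wrist_force: [0.9, 0.2, 0.1]
opening: 0.349
grasp_force: 0.0
```

Run:
```python
from h import *
for n in ['side','top']:
    c=snap(n)
    for t in ['blade6_grip','pad_top']: print(n,t,[(np.round(a['xyz'],4),round(a['conf'],2)) for a in spotter.landmark_of(t,n)[:2]])
o=telemetry.get_obs();print(o['time_s'],o['eef_pos'],o['wrist_force'],o['opening'])
```

```text
side blade6_grip [(array([ 0.5033, -0.1499,  0.0384]), 0.61)]
side pad_top [(array([ 0.5885, -0.1488,  0.0746]), 0.57)]
top blade6_grip []
top pad_top [(array([ 0.5875, -0.1481,  0.0704]), 0.44)]
27.425 [ 0.50386938 -0.14895045  0.12522108] [-0.38495882  0.03925237  0.31817131] 0.35051703072224655
```

>>> {"op": "send_rows", "data": {"series": [[[0,0,0],[0,-0.5,-50],0.3],[[0,0,0],[0,-0.5,-90],0.3],[[0,0,0],[0,-0.5,-112],0.3],[[0,0,0],[0,-0.5,-122],0.3],[[0,0,0],[0,-0.5,-122],0.3],[[0,0,0],[0,-0.5,-122],0.6],[[0,0,0],[0,-0.5,-122],1],[[0,0,0],[0,-0.5,-122],1],[[0,0,0],[0,-0.5,-122],1],[[0,0,0],[0,-0.5,-122],1]]}}

```text
time_s: 28.68
eef_pos: [0.5043, -0.1499, 0.0047]
eef_rot: [0.001, -0.0, 1.0, -0.001]
wrist_force: [-0.9, 0.7, 6.0]
opening: 0.13
grasp_force: 59.5
```

>>> {"op": "send_rows", "data": {"series": [[[0,0,0],[-1,0,0],1],[[0,0,0],[-2,0,0],1],[[0,0,0],[-3,0,0],1],[[0,0,0],[-4,0,0],1]]}}

```text
time_s: 29.18
eef_pos: [0.5018, -0.1503, 0.0048]
eef_rot: [0.003, 0.0, 1.0, -0.001]
wrist_force: [6.2, 0.1, 0.6]
opening: 0.125
grasp_force: 59.0
```

>>> {"op": "send_rows", "data": {"series": [[[0,0,0],[-2,0,0],1],[[0,0,0],[-5,0,0],1],[[0,0,0],[-8,0,0],1],[[0,0,0],[-12,0,0],1]]}}

```text
time_s: 29.68
eef_pos: [0.49, -0.1506, 0.0047]
eef_rot: [0.003, 0.001, 1.0, -0.001]
wrist_force: [8.0, -0.0, 1.2]
opening: 0.129
grasp_force: 58.9
```

>>> {"op": "send_rows", "data": {"series": [[[0,0,0],[-5,0,0],1],[[0,0,0],[-10,0,0],1],[[0,0,0],[-16,0,0],1],[[0,0,0],[-23,0,0],1],[[0,0,0],[-31,0,0],1],[[0,0,0],[-40,0,0],1],[[0,0,0],[-50,0,0],1],[[0,0,0],[-60,0,0],1],[[0,0,0],[-65,0,0],1],[[0,0,0],[-65,0,0],1]]}}

```text
time_s: 30.92
eef_pos: [0.4224, -0.1501, 0.0042]
eef_rot: [0.001, 0.0, 1.0, -0.001]
wrist_force: [-0.2, 0.3, 8.6]
opening: 0.131
grasp_force: 59.9
```

Run:
```python
from h import *
for n in ['side','top']:
    c=snap(n)
    for t in ['blade6_grip','pad_top','tray']: print(n,t,[(np.round(a['xyz'],4),round(a['conf'],2)) for a in spotter.landmark_of(t,n)[:2]])
o=telemetry.get_obs();print(o['time_s'],o['eef_pos'],o['eef_rot'],o['wrist_force'],o['opening'])
```

```text
side blade6_grip [(array([ 0.4225, -0.1504,  0.0373]), 0.72)]
side pad_top []
side tray [(array([ 0.4793, -0.3508,  0.0019]), 0.6)]
top blade6_grip [(array([ 0.4805, -0.1517,  0.02  ]), 0.19)]
top pad_top [(array([ 0.5841, -0.1492,  0.0699]), 0.75)]
top tray [(array([ 0.4762, -0.3489,  0.0007]), 0.97), (array([ 0.585 , -0.1491,  0.0719]), 0.56)]
31.325 [ 0.42243636 -0.1501296   0.00414823] [ 4.43067211e-04  2.77032990e-04  9.99999696e-01 -5.78218691e-04] [-0.61509084 -0.09647341  8.37638152] 0.1263906049380314
```

>>> {"op": "send_rows", "data": {"series": [[[0,0,0],[0,0,10],1],[[0,0,0],[0,0,35],1],[[0,0,0],[0,0,60],1],[[0,0,-1],[0,-35,65],1],[[0,0,-3],[2,-80,65],1],[[0,0,-3],[4,-130,65],1],[[0,0,-3],[6,-180,65],1],[[0,0,-3],[8,-215,60],1],[[0,0,-3],[8,-228,50],1],[[0,0,-3],[8,-228,45],1]]}}

```text
time_s: 32.58
eef_pos: [0.429, -0.3764, 0.0469]
eef_rot: [-0.001, 0.027, 1.0, 0.001]
wrist_force: [1.0, 0.7, -1.2]
opening: 0.126
grasp_force: 58.7
```

Run:
```python
from h import *
for n in ['side','top']:
    c=snap(n)
    for t in ['blade6_grip','blade6_tip','pad_top']: print(n,t,[(np.round(a['xyz'],4),round(a['conf'],2)) for a in spotter.landmark_of(t,n)[:2]])
o=telemetry.get_obs();print(o['time_s'],o['eef_pos'],o['eef_rot'],o['wrist_force'],o['opening'])
```

```text
side blade6_grip [(array([ 0.4268, -0.3744,  0.0795]), 0.45)]
side blade6_tip [(array([ 0.3743,  0.1319, -0.0036]), 0.57)]
side pad_top []
top blade6_grip []
top blade6_tip [(array([ 0.5523, -0.3776,  0.0681]), 0.39)]
top pad_top [(array([ 0.5888, -0.1503,  0.0696]), 0.72)]
32.975 [ 0.43059302 -0.37699035  0.04884134] [ 1.71136762e-04  2.58846053e-02  9.99664900e-01 -2.11806927e-04] [ 0.65896344  0.71600017 -0.80065189] 0.1279474518035395
```

>>> {"op": "send_rows", "data": {"series": [[[0,0,0],[0,-1,-15],1],[[0,0,0],[0,-1,-32],1],[[0,0,0],[0,-1,-44],1],[[0,0,0],[0,-1,-50],1],[[0,0,0],[0,-1,-52],1],[[0,0,0],[0,-1,-52],1]]}}

```text
time_s: 33.72
eef_pos: [0.4304, -0.3787, -0.0035]
eef_rot: [0.0, 0.026, 1.0, -0.0]
wrist_force: [0.1, -0.3, -0.7]
opening: 0.128
grasp_force: 58.7
```

>>> {"op": "send_rows", "data": {"series": [[[0,0,0],[0,0,-0.7],1],[[0,0,0],[0,0,-1.5],1],[[0,0,0],[0,0,-1.5],1]]}}

```text
time_s: 34.1
eef_pos: [0.4303, -0.3785, -0.005]
eef_rot: [0.0, 0.026, 1.0, -0.0]
wrist_force: [0.4, 0.3, -0.7]
opening: 0.127
grasp_force: 58.7
```

>>> {"op": "send_rows", "data": {"series": [[[0,0,0],[0,0,-0.7],1],[[0,0,0],[0,0,-1.2],1],[[0,0,0],[0,0,-1.2],1]]}}

```text
time_s: 34.48
eef_pos: [0.4303, -0.3785, -0.0062]
eef_rot: [0.0, 0.026, 1.0, -0.0]
wrist_force: [-2.1, 0.0, 0.2]
opening: 0.126
grasp_force: 59.0
```

>>> {"op": "send_rows", "data": {"series": [[[0,0,0],[0,0,-0.5],1],[[0,0,0],[0,0,-0.8],1],[[0,0,0],[0,0,-0.8],1]]}}

```text
time_s: 34.85
eef_pos: [0.4303, -0.3786, -0.0062]
eef_rot: [-0.0, 0.026, 1.0, -0.0]
wrist_force: [-3.4, 2.1, 7.1]
opening: 0.129
grasp_force: 60.1
```

On the tray floor: release, rise and retreat, then check.

>>> {"op": "send_rows", "data": {"series": [[[0,0,0],[0,0,0.5],0.3],[[0,0,0],[0,0,0.5],0.3],[[0,0,0],[0,0,0.5],0.3],[[0,0,0],[0,0,10],0.3],[[0,0,0],[0,0,50],0.3],[[0,0,0],[0,0,110],0.3],[[0,0,0],[-20,40,170],0.3],[[0,0,0],[-50,95,200],0.3],[[0,0,0],[-70,155,220],0.3],[[0,0,0],[-80,215,220],0.3]]}}

```text
time_s: 36.1
eef_pos: [0.354, -0.1809, 0.2134]
eef_rot: [0.002, 0.027, 1.0, -0.001]
wrist_force: [1.5, 0.4, 0.7]
opening: 0.351
grasp_force: 0.0
```

>>> {"op": "send_rows", "data": {"series": [[[0,0,0],[0,60,0],0.3],[[0,0,0],[0,120,0],0.3],[[0,0,0],[0,180,0],0.3],[[0,0,0],[0,240,0],0.3],[[0,0,0],[0,240,0],0.3]]}}

```text
time_s: 36.72
eef_pos: [0.3533, 0.0627, 0.2118]
eef_rot: [0.001, 0.022, 1.0, 0.0]
wrist_force: [-0.2, -0.6, 0.3]
opening: 0.349
grasp_force: 0.0
```

Run:
```python
from h import *
ims=[]
for n in ['side','top']:
    c=snap(n)
    for t in ['blade6_grip','blade6_tip','blade9_grip','pad_top','tray','sanding_block']: print(n,t,[(np.round(a['xyz'],4),round(a['conf'],2)) for a in spotter.landmark_of(t,n)[:1]])
    v,u=(135,250) if n=='side' else (130,225)
    ims.append(cv2.resize(c['pixels'][v:v+120,u:u+140],(399,342),interpolation=2))
o=telemetry.get_obs();print(o['time_s'],o['eef_pos'],o['wrist_force'])
cv2.imwrite('pics/z.png',np.hstack(ims)[:,:,::-1])
```

```text
side blade6_grip [(array([ 0.4274, -0.3773,  0.0279]), 0.68)]
side blade6_tip [(array([ 0.5485, -0.3775,  0.0102]), 0.6)]
side blade9_grip [(array([ 0.4309, -0.3191,  0.0298]), 0.7)]
side pad_top [(array([ 0.5875, -0.1496,  0.0724]), 0.83)]
side tray [(array([ 0.4781, -0.3535,  0.0027]), 0.57)]
side sanding_block [(array([ 0.3846,  0.0542, -0.0039]), 0.65)]
top blade6_grip [(array([ 0.4278, -0.3776,  0.0235]), 0.62)]
top blade6_tip [(array([ 0.557 , -0.3854,  0.0121]), 0.64)]
top blade9_grip [(array([ 0.4316, -0.3164,  0.0307]), 0.88)]
top pad_top [(array([ 0.5864, -0.1471,  0.0713]), 0.61)]
top tray [(array([ 0.4798, -0.3511,  0.0017]), 0.56)]
top sanding_block [(array([ 0.426 , -0.3769,  0.026 ]), 0.67)]
37.425 [0.35417726 0.05825267 0.21117988] [-0.15382501  0.11374914  0.12908928]
```

```bash
python3 -c "
from h import *
print(ctrl.hand_in())"
```

```text
the job is handed in; nothing more can be done
None
```

The job is handed in at about 37 s: I pressed the scraper onto the 6 mm blade with roughly 5 N, drew the blade out against 6–8 N of drag, and laid it back in its tray compartment; the last check was by the networks' positions only, as the ten picture views were used up.

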